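Idle the shaker and lift out its vial rack

TASK

Set the shaker's speed lever upright, which is its idle position, and let go of it; only then take the vial rack by its handle and lift it straight up off the shaker. Hold it about 10 cm above the platform, over the middle of it, still and level with all four vials in their pockets, and finish while holding it there; leave the things lying round about where they are.

Things in the scene. Friction and masses are not known exactly. Their poses are not given: they have to be found in the camera images.
- shaker: orbital shaker, fixed to the worktop, white housing 150 x 275 mm and 50 mm high; origin under the centre of its platform at worktop height, x to its back (away from the robot at yaw 0), y to its left, z up. The housing reaches 92 mm to the left of the origin and 182 mm to the right. The platform (134 x 176 mm, x by y) has a rim that stands 6 mm above its mat; the speed lever stands at the right end
- platform (a point): centre of the black mat on the shaker's platform, on its surface, 64 mm above the worktop; axes as the shaker's
- speed_lever (a joint): angle of the speed lever in rad: 0 = upright (idle), positive = leaning to the shaker's +x (back, running; it starts there), negative = leaning to its front (off). Stops at -0.7 and 0.7. Stiff by friction (about 1.5 N at the knob): stays where it is left
- lever_hinge (a point): the lever's pivot, between two steel cheeks of 34 mm radius, 140 mm to the right of the platform's centre, 48 mm above the worktop. The lever swings about the shaker's y axis
- lever_knob (a point): centre of the round black knob of the speed lever (24 mm diameter, 29 mm long along the lever), 86 mm from the pivot; 8 mm steel stem below it
- rack: loose aluminium vial rack, a block 80 x 134 x 28 mm (x, y, z) with 6 round pockets of 28 mm (2 by 3, 36 mm apart, 22 mm deep), standing on the platform's mat inside the rim; a steel bail handle runs along its y axis over the middle. With its vials it weighs 0.3 to 0.6 kg. Origin at the centre of its underside, z up
- rack_grip (a point): centre of the black grip on the bail handle: a bar 14 mm wide (rack's x), 70 mm long (rack's y), 20 mm high, its centre 102 mm above the rack's underside; the vials' tops are 45 mm below it
- vial_a: capped glass vial, 25 mm diameter, 51 mm tall, loose in a pocket of the rack; origin at the centre of its underside
- vial_b: capped glass vial, 25 mm diameter, 51 mm tall, loose in a pocket of the rack; origin at the centre of its underside
- vial_c: capped glass vial, 25 mm diameter, 51 mm tall, loose in a pocket of the rack; origin at the centre of its underside
- vial_d: capped glass vial, 25 mm diameter, 51 mm tall, loose in a pocket of the rack; origin at the centre of its underside
- lab_timer: bystander: round timer, 65 mm diameter, 30 mm high; origin at the centre of its underside
- weight: bystander: steel check weight, 27 mm diameter, 48 mm tall; origin at the centre of its underside
- book: bystander: green notebook, 210 x 150 x 15 mm; origin at the centre of its underside
- dish: bystander: glass dish, 62 mm diameter, 12 mm high; origin at the centre of its underside

How it is judged:
On the way, in this order (a step that is already met when the one before it is completed fails the run):
1. the speed lever stands upright (idle) and has been let go (value of joint speed_lever between -0.1 and 0.1 rad and contact force between the fingers and shaker below 0.1 N), for 0.2 s.
2. the rack is lifted clear of the platform (z of rack in the frame of platform above 0.03 m and contact force between rack and shaker below 0.05 N), for 0.2 s.
At the end, for the whole second after the job is handed in: Lever within 0.1 rad of upright; rack held in the fingers, underside 70 to 140 mm above the mat, within 50 mm of the platform centre in its x and y, level within 0.09 rad, still (0.02 m/s, 0.15 rad/s), not touching the shaker, all four vials in their pockets (value of joint speed_lever between -0.1 and 0.1 rad and z of rack in the frame of platform between 0.07 and 0.14 m and x of rack in the frame of platform between -0.05 and 0.05 m and y of rack in the frame of platform between -0.05 and 0.05 m and angle between rack's own z axis and vertical below 0.09 rad and linear speed of rack below 0.02 m/s and angular speed of rack below 0.15 rad/s and contact force between the fingers and rack above 1 N and contact force between rack and shaker below 0.05 N and z of each of vial_a, vial_b, vial_c, vial_d in the frame of rack below 0.014 m and horizontal distance between each of vial_a, vial_b, vial_c, vial_d and rack below 0.055 m); the arm keeps its last pose, push and grip.
It fails at once if the rack is lifted more than 20 mm while the lever is more than 0.15 rad from upright (z of rack in the frame of platform above 0.02 m and (value of joint speed_lever above 0.15 rad or value of joint speed_lever below -0.15 rad)).
It fails at once if the rack tilts more than 0.35 rad (angle between rack's own z axis and vertical above 0.35 rad).
It fails at once if a bystander is pushed more than 30 mm (distance of any of lab_timer, weight, book, dish from where it was at the start of the episode above 0.03 m).
It also fails if it takes over 40 s, if anything falls off the work surface, if the arm or the gripper's body presses on something with over 40 N, if the wrist force passes 120 N, or if a joint passes its speed limit or range.

ROBOT

A 6-joint arm with a two-finger parallel gripper is mounted at the origin on a cart in front of the work surface, level with it; the furniture and walls round the work are solid. World frame = base frame: x ahead of the robot, y to its left, z up, the work surface at z = 0. Lengths are in m, angles in rad, forces in N, time in s.
With the tool pointing down it reaches from about 0.4 to 0.825 m from the base axis. Payload 7 kg.
Tool frame: the origin (TCP) lies midway between the tips of the shut fingers; the grasp point (between the pads) lies 19 mm behind it; z points along the fingers, y is the line along which they close (so a half turn about z gives the same grasp; the last joint's range is limited). The gripper opens to 88 mm and grips with 3 to 60 N. Pads are 19 mm wide; open, the fingers measure 130 mm over their backs; the gripper's body (78 mm by 193 mm) begins 47 mm behind the grasp point.
Start: joints at [1.606, 0.359, 0.012, 0, -1.224, -0.288], TCP at [0.169, 0.654, 0.227] pointing down, gripper open.
Joint ranges: [-3.07, 3.07], [-1.43, 2.12], [-1.02, 1.25], [-3.03, 1.67], [-3.05, -0], [-3.03, 3.03]. Speed limits (rad/s): [2.39, 2.39, 3.01, 3.14, 3.14, 3.14].

INTERFACE

Orientations are given as [roll, pitch, yaw] about the fixed x, y, z axes, in that order (R = Rz(yaw) Ry(pitch) Rx(roll)).
In Python, from station import monitor, viewer, arm gives the robot as it stands.
- The arm moves only by the tool move_arm, never from a script. Its argument "deltas" is a list that holds one entry, the list of rows, each a list of 7 numbers: the turn, a rotation vector about the tool's x, y, z in degrees, then the shift along the tool's x, y, z in m, then the finger opening in m, from 0 to 0.0876. A call has 1 to 12 rows; each row is the pose to reach, as a shift and turn from the pose commanded when the call began, along the tool's axes at that moment; what a row does not reach only later rows make up. A row lasts 1/12 s, in which the tool goes at most 41.7 mm and 7.16 degrees, less where a joint would pass 70% of its speed; a pose out of reach is approached as far as the arm can. A call with a gripper value outside its range is refused whole. The fingers move at their own pace and stop on an object; "force" is the grip in N (left out, the last holds). Time passes only in rows, so rows that repeat a pose let the fingers close. It gives the time, the measured TCP pose, the force and the opening at its end, in the units of the state.
- monitor.get_state(): the state, without advancing time (a new reading comes with each control period).
- viewer.grab_frame(name): name is "side" or "top" or "wrist"; returns a dict with "frame" (420x560x3 uint8, blue, green, red), "vfov" (degrees; the focal length in pixels is half the picture's height over the tangent of half this angle, whatever the lens; pixels are square), "cx", "cy" (the principal point, pixels), "D" ([k1, k2, p1, p2, k3] as OpenCV has them; the pictures are not rectified), "xyz" and "orientation" of the camera in the world; the wrist camera has in their place "hand_eye" (4x4, takes a point from camera to tool coordinates, whose origin is the TCP and whose axes are the flange's). Camera axes: x right, y down, z forward; pixel columns grow to the right and rows downward; lengths in m; the calibration is good to about 2 mm. A picture is of the moment at which its call begins: read the wrist's pose just before it. There is no depth.
- arm.job_done(): hands the job in, once; it reports no verdict.
The state is a dict: "t": time; "q": joint angles; "qd": joint speeds; "joint_efforts": joint torques, N m; "eef_pos": TCP position; "ee_rot": TCP orientation; "force": force on the tool from outside, world axes, zero at the start; "moment": the same for the moment, N m; "width": finger opening in m.
Only numpy, scipy, OpenCV 4.12 (cv2) and the standard library are available. Lean on these libraries where they do the work, as an engineer would, in place of code of your own. Each camera call takes 0.05 s, during which the arm holds its last target. There are 200 camera calls.

## Working session

There is one attempt and no reset: what is moved stays moved. The work goes in short steps, Python scripts to look and compute and a tool call to move; the robot and the scene stay as the last step left them, time stands still between calls to the robot, and variables do not carry over. Pictures are saved under pics/ and viewed, on a budget of 10 in all, crops included, one or two more only if the job needs it, and the job is handed in when it is done.

Besides the shell and the picture viewer there is one more tool, called after "Emit:" as a command line: name --argument value ..., lists and objects as JSON in quotes. move_arm: Moves the arm, as the interface text tells. Its arguments: {"type":"object","properties":{"deltas":{"type":"array","items":{"type":"array","items":{"type":"array","items":{"type":"number"}}}},"force":{"type":"number"}},"required":["deltas"]}

```bash
mkdir -p pics
cat > h.py <<'E'
import numpy as np, cv2, json
from scipy.spatial.transform import Rotation as R
from station import monitor, viewer, arm
def grab(n,fn):
    s=monitor.get_state(); f=viewer.grab_frame(n); cv2.imwrite('pics/'+fn+'.png',f['frame'])
    H=f['frame'].shape[0]; fl=H/2/np.tan(np.radians(f['vfov'])/2)
    K=np.array([[fl,0,f['cx']],[0,fl,f['cy']],[0,0,1]])
    if 'hand_eye' in f:
        T=np.eye(4);T[:3,:3]=R.from_euler('xyz',s['ee_rot']).as_matrix();T[:3,3]=s['eef_pos'];T=T@np.array(f['hand_eye'])
    else:
        T=np.eye(4);T[:3,3]=f['xyz'];o=np.array(f['orientation']);T[:3,:3]=R.from_euler('xyz',o).as_matrix() if o.size==3 else o
    np.savez('pics/'+fn+'.npz',K=K,D=np.array(f['D'],float),T=T); return f
def cam(fn): d=np.load('pics/'+fn+'.npz'); return d['K'],d['D'],d['T']
def ray(fn,uv):
    K,D,T=cam(fn); p=cv2.undistortPoints(np.array(uv,float).reshape(-1,1,2),K,D).reshape(-1,2)
    d=np.c_[p,np.ones(len(p))]@T[:3,:3].T; return T[:3,3],d
def onz(fn,uv,z):
    o,d=ray(fn,uv); z=np.broadcast_to(z,len(d)); return o+d*((z-o[2])/d[:,2])[:,None]
def proj(fn,P):
    K,D,T=cam(fn); Ti=np.linalg.inv(T); r,_=cv2.Rodrigues(Ti[:3,:3])
    return cv2.projectPoints(np.array(P,float).reshape(-1,1,3),r,Ti[:3,3],K,D)[0].reshape(-1,2)
E
python3 - <<'E'
from h import *
for n in('top','side'):
    f=grab(n,n+'0'); print(n,f['xyz'],f['orientation'],f['vfov'],f['D'])
s=monitor.get_state();print({k:np.round(v,3).tolist() for k,v in s.items()})
E
```

```text
top [ 0.4865557  -0.11960469  1.20248156] [-3.07036522  0.01798786 -1.59074827] 57.266535355949664 [0.00393191 0.         0.         0.         0.        ]
side [ 0.15610642 -1.1126095   0.54168017] [-1.93939633  0.01794781 -0.39077597] 50.3737603201874 [-0.07544156  0.          0.          0.          0.        ]
{'t': 0.1, 'q': [1.606, 0.359, 0.011, -0.0, -1.224, -0.288], 'qd': [0.0, -0.002, 0.002, 0.0, -0.0, 0.001], 'joint_efforts': [-0.001, -58.416, 29.375, 7.015, 0.01, -0.0], 'eef_pos': [0.169, 0.653, 0.226], 'ee_rot': [3.14, -0.0, -0.253], 'force': [0.607, -0.443, -0.096], 'moment': [-0.003, -0.031, 0.014], 'width': 0.087}
```

View pics/top0.png

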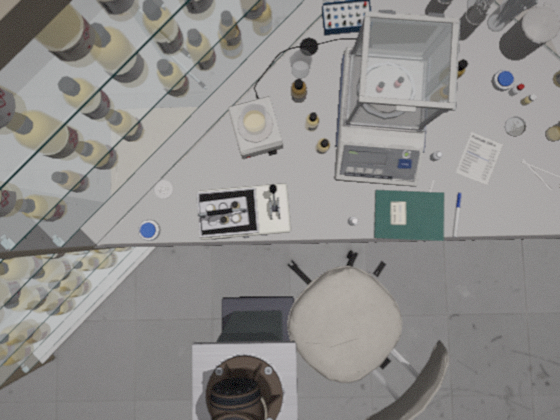

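View pics/side0.png

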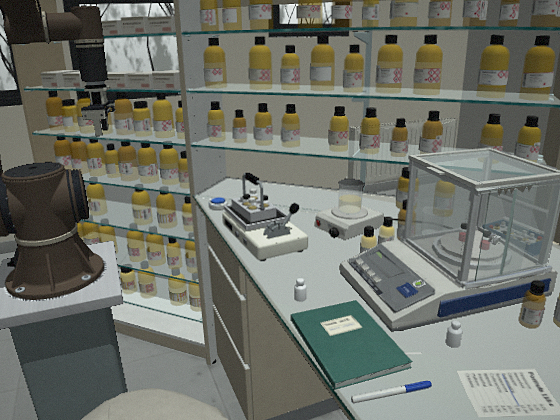

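The top view shows the shaker at about (198–290, 185–237), with the lever at (273,190–215) and the rack left of it. The timer is at (149,230), the dish at (163,189), the book at (409,215) and the weight around (353,221). The side view shows the lever knob at (294,208) and the rack grip near (252,180). Next I'll zoom in on both.

Run:
```python
from h import *
a=cv2.imread('pics/top0.png')[175:245,185:300]; b=cv2.imread('pics/side0.png')[160:270,205:320]
a=cv2.resize(a,None,fx=6.9,fy=6.9,interpolation=3)[:,:790]; b=cv2.resize(b,None,fx=6.9,fy=6.9,interpolation=3)
cv2.imwrite('pics/c1.png',cv2.resize(a,(690,420)));cv2.imwrite('pics/c2.png',cv2.resize(b,(575,550)))
```

```text
(no output)
```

View pics/c1.png

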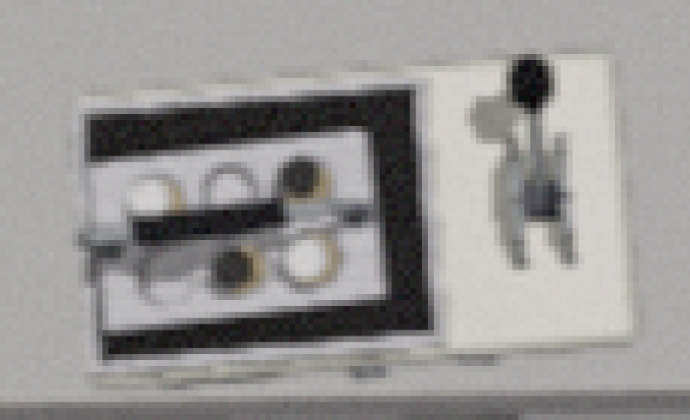

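View pics/c2.png

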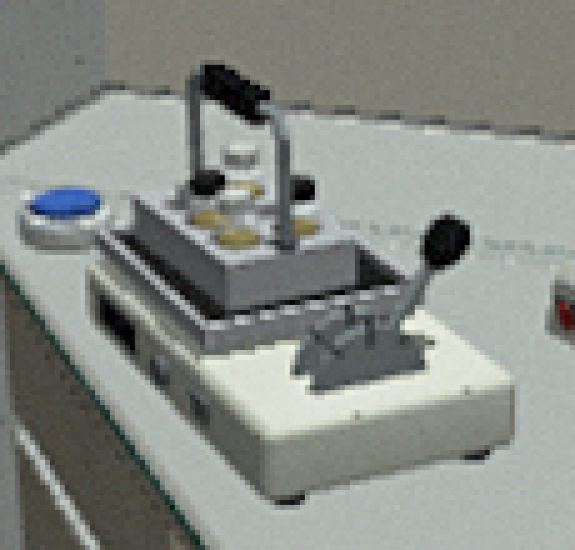

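Run:
```python
from h import *
t=lambda l:[(185+x/6.0,175+y/6.0) for x,y in l]
c=onz('top0',t([(82,95),(608,52),(632,335),(100,380)]),.05)
print(c.round(4))
# local corners: x +-.075, y .092/-.182
L=np.array([[.075,.092],[.075,-.182],[-.075,-.182],[-.075,.092]])
m=c[:,:2]; lc=L-L.mean(0); mc=m-m.mean(0)
th=np.arctan2((lc[:,0]*mc[:,1]-lc[:,1]*mc[:,0]).sum(),(lc*mc).sum())
Rm=np.array([[np.cos(th),-np.sin(th)],[np.sin(th),np.cos(th)]])
o=m.mean(0)-Rm@L.mean(0); print('shaker',o.round(4),'yaw',th, 'res',(m-(L@Rm.T+o)).round(4).tolist())
mat=onz('top0',t([(88,112),(415,88),(435,330),(103,358)]),.068); print('mat c',mat.mean(0).round(4))
g=onz('top0',t([(135,232),(285,208)]),.172); d=g[0]-g[1]; print('grip',g.mean(0).round(4),'len',np.linalg.norm(d),'yaw',np.arctan2(-d[0],d[1]))
k=onz('top0',t([(530,82)]),.048+.086*np.cos(.6)); print('knob',k.round(4),'local',(Rm.T@(k[0,:2]-o)).round(4))
s=lambda l:[(205+x/5.0,160+y/5.0) for x,y in l]
# triangulate
def tri(a,b):
    o1,d1=ray('top0',a);o2,d2=ray('side0',b);d1=d1[0];d2=d2[0]
    A=np.c_[d1,-d2];x=np.linalg.lstsq(A,o2-o1,rcond=None)[0];p=o1+d1*x[0];q=o2+d2*x[1];return ((p+q)/2).round(4),np.linalg.norm(p-q).round(4)
print('knob tri',tri(t([(530,82)]),s([(446,241)])))
print('grip tri',tri(t([(210,220)]),s([(235,92)])))
h=onz('top0',t([(150,235)]),0)
print('timer',onz('top0',[(149,230)],.03),'weight',onz('top0',[(353,221)],.048),'dish',onz('top0',[(163,189)],.012))
```

```text
[[ 0.6155  0.1232  0.05  ]
 [ 0.6314 -0.1421  0.05  ]
 [ 0.4893 -0.1508  0.05  ]
 [ 0.4722  0.115   0.05  ]]
shaker [0.5493 0.0312] yaw 0.06140367478622833 res [[-0.0031, -0.0045], [-0.004, 0.0037], [0.0037, 0.0042], [0.0034, -0.0034]]
mat c [0.5488 0.0317 0.068 ]
grip [0.5442 0.0403 0.172 ] len 0.06813959919607242 yaw 0.13780441974299126
knob [[ 0.6093 -0.1036  0.119 ]] local [ 0.0515 -0.1383]
knob tri (array([ 0.61  , -0.1037,  0.1162]), np.float64(0.0009))
grip tri (array([0.5446, 0.041 , 0.1673]), np.float64(0.0002))
timer [[0.50059551 0.28050249 0.03      ]] weight [[ 0.514917   -0.33868817  0.048     ]] dish [[0.62790696 0.24304184 0.012     ]]
```

Shaker at (0.549, 0.031), yaw 0.06, and the lever leans about 0.64 rad. The grip is at (0.544, 0.041, 0.167), yaw about 0.14. I'll straddle the knob with the fingers closing along the shaker's x, moving there in two halves.

Emit:
move_arm --deltas '[[[0, 0, 36, 0.3, 0.315, -0.02, 0.0876], [0, 0, 36, 0.3, 0.315, -0.02, 0.0876], [0, 0, 36, 0.3, 0.315, -0.02, 0.0876], [0, 0, 36, 0.3, 0.315, -0.02, 0.0876], [0, 0, 36, 0.3, 0.315, -0.02, 0.0876], [0, 0, 36, 0.3, 0.315, -0.02, 0.0876], [0, 0, 36, 0.3, 0.315, -0.02, 0.0876], [0, 0, 36, 0.3, 0.315, -0.02, 0.0876], [0, 0, 36, 0.3, 0.315, -0.02, 0.0876], [0, 0, 36, 0.3, 0.315, -0.02, 0.0876], [0, 0, 36, 0.3, 0.315, -0.02, 0.0876], [0, 0, 36, 0.3, 0.315, -0.02, 0.0876]]]'

```text
t: 1.1
eef_pos: [0.3815, 0.2702, 0.2468]
ee_rot: [3.142, -0.0, -0.884]
force: [-1.0, 0.9, 0.0]
width: 0.0875
```

Emit:
move_arm --deltas '[[[0, 0, 36, 0.427, 0.075, 0, 0.0876], [0, 0, 36, 0.427, 0.075, 0, 0.0876], [0, 0, 36, 0.427, 0.075, 0, 0.0876], [0, 0, 36, 0.427, 0.075, 0, 0.0876], [0, 0, 36, 0.427, 0.075, 0, 0.0876], [0, 0, 36, 0.427, 0.075, 0, 0.0876], [0, 0, 36, 0.427, 0.075, 0, 0.0876], [0, 0, 36, 0.427, 0.075, 0, 0.0876], [0, 0, 36, 0.427, 0.075, 0, 0.0876], [0, 0, 36, 0.427, 0.075, 0, 0.0876], [0, 0, 36, 0.427, 0.075, 0, 0.0876], [0, 0, 36, 0.427, 0.075, 0, 0.0876]]]'

```text
t: 2.1
eef_pos: [0.5956, -0.1065, 0.2449]
ee_rot: [3.139, -0.001, -1.513]
force: [-0.0, -0.6, -0.4]
width: 0.0876
```

Run:
```python
from h import *
grab('wrist','w1'); s=monitor.get_state(); print(s['eef_pos'],s['ee_rot'],s['q'])
print(proj('w1',[[.609,-.105,.117],[.5578,-.1085,.048],[.5578,-.1085,.134],[.544,.040,.167]]).round(1))
```

```text
[ 0.59472186 -0.10505222  0.24509644] [ 3.13936687e+00 -3.97270479e-05 -1.51248090e+00] [ 1.48240523e-01  2.32798118e-01 -1.21883343e-01 -1.70818368e-04
 -1.21833523e+00 -8.98659913e-02]
[[264.8 204.2]
 [311.8 186.9]
 [321.3 208.9]
 [324.3 368.4]]
```

View pics/w1.png

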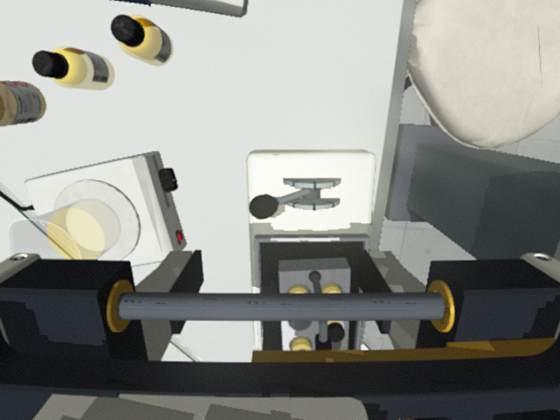

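The wrist view shows the knob at (264,207), against a predicted (265,204), so the estimate holds. I'll descend around the knob now.

Emit:
move_arm --deltas '[[[0, 0, 0, 0, 0, 0.035, 0.0876], [0, 0, 0, 0, 0, 0.07, 0.0876], [0, 0, 0, 0, 0, 0.1, 0.0876], [0, 0, 0, 0, 0, 0.12, 0.0876], [0, 0, 0, 0, 0, 0.134, 0.0876], [0, 0, 0, 0, 0, 0.134, 0.0876], [0, 0, 0, 0, 0, 0.134, 0.0876]]]' --force 5

```text
t: 2.73
eef_pos: [0.5939, -0.1027, 0.1123]
ee_rot: [3.14, -0.0, -1.508]
force: [-0.4, -0.6, 1.0]
width: 0.0876
```

Emit:
move_arm --deltas '[[[0, 0, 0, 0, 0.004, 0, 0.06], [0, 0, 0, 0, 0.01, 0, 0.05], [0, 0, 0, 0, 0.016, 0, 0.045], [0, 0, 0, 0, 0.022, 0, 0.04], [0, 0, 0, 0, 0.028, 0, 0.036], [0, 0, 0, 0, 0.033, 0, 0.032], [0, 0, 0, 0, 0.037, 0, 0.028], [0, 0, 0, 0, 0.037, 0, 0.022], [0, 0, 0, 0, 0.037, 0, 0.022], [0, 0, 0, 0, 0.037, 0, 0.022], [0, 0, 0, 0, 0.037, 0, 0.022], [0, 0, 0, 0, 0.037, 0, 0.022]]]' --force 5

```text
t: 3.73
eef_pos: [0.5573, -0.106, 0.1123]
ee_rot: [3.141, -0.0, -1.509]
force: [2.0, 1.0, 2.5]
width: 0.0236
```

Run:
```python
from h import *
grab('side','s2'); s=monitor.get_state(); print(s['eef_pos'],s['force'],s['width'])
b=cv2.imread('pics/s2.png')[130:270,205:345]
cv2.imwrite('pics/c3.png',cv2.resize(b,(560,560),interpolation=3))
```

```text
[ 0.55729949 -0.10596873  0.11232075] [1.0427722  0.4840219  2.54690877] 0.023188799748080396
```

View pics/c3.png

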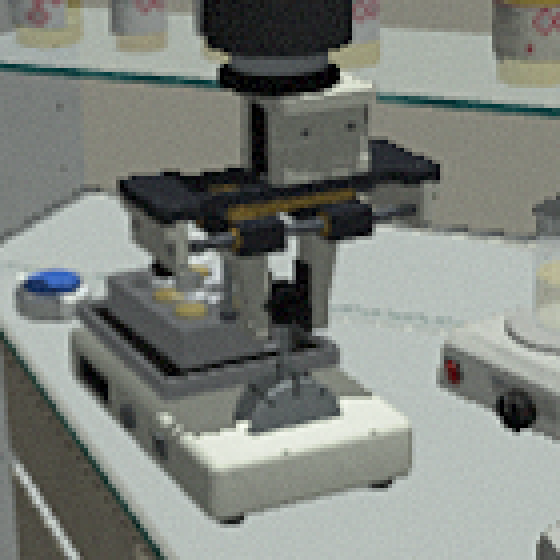

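The knob is at (288,300) in the crop, held with 23.5 mm between the fingers, and the stem is upright. I'll open and rise.

Emit:
move_arm --deltas '[[[0, 0, 0, 0, 0, 0, 0.06], [0, 0, 0, 0, 0, 0, 0.0876], [0, 0, 0, 0, 0, 0, 0.0876], [0, 0, 0, 0, 0, 0, 0.0876], [0, 0, 0, 0, 0, 0, 0.0876], [0, 0, 0, 0, 0, -0.03, 0.0876], [0, 0, 0, 0, 0, -0.07, 0.0876], [0, 0, 0, 0, 0, -0.11, 0.0876], [0, 0, 0, 0, 0, -0.14, 0.0876], [0, 0, 0, 0, 0, -0.14, 0.0876], [0, 0, 0, 0, 0, -0.14, 0.0876]]]'

```text
t: 4.7
eef_pos: [0.5583, -0.1058, 0.2548]
ee_rot: [-3.137, 0.0, -1.509]
force: [-0.3, -0.4, -1.0]
width: 0.0866
```

Run:
```python
from h import *
grab('side','s3');grab('wrist','w3'); s=monitor.get_state(); print(s['eef_pos'],s['ee_rot'],s['force'],s['width'])
R2=lambda a:np.array([.5577,-.1087,.048])+.086*np.array([np.sin(a)*.998,np.sin(a)*.061,np.cos(a)])
P=[R2(a) for a in(-.2,-.1,0,.1,.2)]
print(proj('s3',P).round(1).tolist(),proj('w3',P).round(1).tolist(),proj('w3',[[.544,.041,.168]]))
b=cv2.imread('pics/s3.png')[160:270,205:335]; w=cv2.imread('pics/w3.png')
w=w[130:400,200:440]
cv2.imwrite('pics/c4.png',np.hstack([cv2.resize(b,(473,400),interpolation=3),cv2.resize(w,(320,400)[:1]+(400,))[:, :320]]))
```

```text
[ 0.55678506 -0.10578509  0.25187026] [ 3.14057097e+00  4.63240117e-04 -1.50963143e+00] [-0.00656271 -0.14250388 -0.78286579] 0.08739032805715066
[[270.4, 207.3], [273.4, 206.2], [276.4, 205.5], [279.3, 205.1], [282.3, 205.0]] [[297.8, 202.4], [288.6, 202.7], [279.3, 202.9], [269.9, 202.7], [260.7, 202.3]] [[283.90502109 361.39070515]]
```

View pics/c4.png

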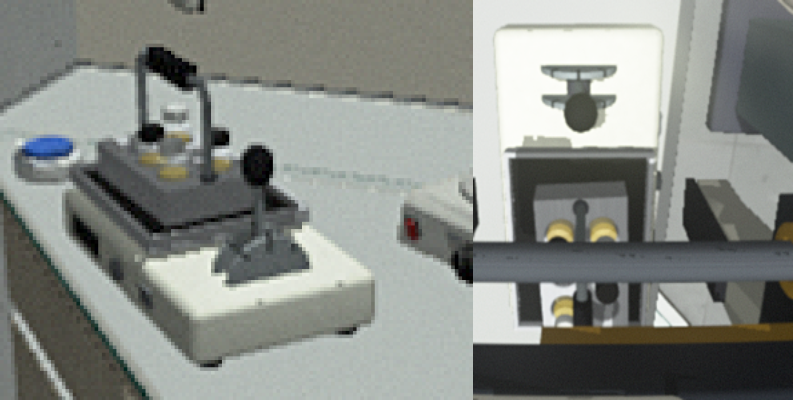

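The knob is at side pixel (276,205) and wrist pixel (281,206). Both match an angle of about 0 (−0.02), and the fingers are off it. Next I'll go above the grip and look from close by.

Emit:
move_arm --deltas '[[[0, 0, -2.3, -0.035, 0.001, 0, 0.0876], [0, 0, -2.3, -0.07, 0.002, 0, 0.0876], [0, 0, -2.3, -0.11, 0.003, 0, 0.0876], [0, 0, -2.3, -0.145, 0.004, 0, 0.0876], [0, 0, -2.3, -0.145, 0.004, 0, 0.0876], [0, 0, -2.3, -0.145, 0.004, 0, 0.0876], [0, 0, -2.3, -0.145, 0.004, 0, 0.0876]]]'

```text
t: 5.38
eef_pos: [0.544, 0.0386, 0.2513]
ee_rot: [3.139, -0.001, -1.468]
force: [-0.0, -0.5, -0.0]
width: 0.0874
```

Run:
```python
from h import *
grab('wrist','w4'); s=monitor.get_state(); print(s['eef_pos'],s['ee_rot'],s['force'])
w=cv2.imread('pics/w4.png')[80:320,180:400]; cv2.imwrite('pics/c5.png',cv2.resize(w,(550,600),interpolation=3))
print(((proj('w4',[[.5444,.0405,.176],[.5444-.0035,.0755,.176],[.5444+.0035,.0055,.176]])-[180,80])*2.5).round(1).tolist())
```

```text
[0.54413256 0.03807239 0.25156466] [ 3.13971001e+00 -6.19732841e-04 -1.46936939e+00] [ 0.49631369 -0.68036004  0.10628453]
[[245.6, 360.7], [245.4, 461.2], [245.7, 251.0]]
```

View pics/c5.png

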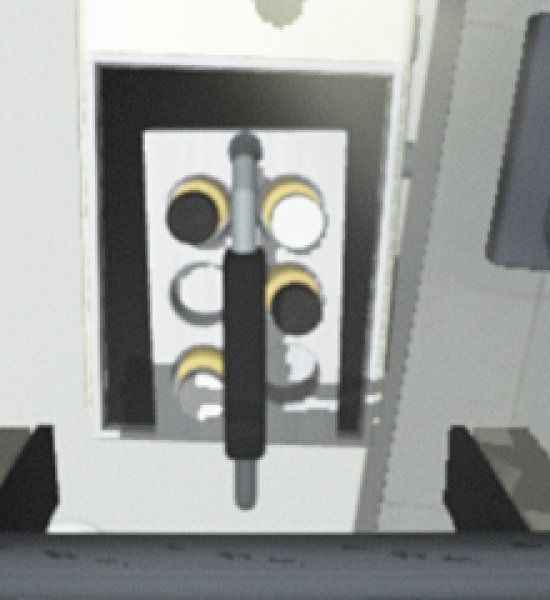

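The grip bar spans (244, 250–458) in the crop, matching the prediction of (245, 251–461), and the yaw is aligned. I'll descend and grip.

Emit:
move_arm --deltas '[[[0, 0, 0, 0, 0, 0.035, 0.0876], [0, 0, 0, 0, 0, 0.065, 0.0876], [0, 0, 0, 0, 0, 0.09, 0.0876], [0, 0, 0, 0, 0, 0.104, 0.0876], [0, 0, 0, 0, 0, 0.104, 0.07], [0, 0, 0, 0, 0, 0.104, 0.05], [0, 0, 0, 0, 0, 0.104, 0.03], [0, 0, 0, 0, 0, 0.104, 0.01], [0, 0, 0, 0, 0, 0.104, 0.01], [0, 0, 0, 0, 0, 0.104, 0.01], [0, 0, 0, 0, 0, 0.104, 0.01], [0, 0, 0, 0, 0, 0.104, 0.01]]]' --force 45

```text
t: 6.43
eef_pos: [0.5447, 0.0387, 0.149]
ee_rot: [-3.141, 0.0, -1.469]
force: [0.4, -0.2, -0.4]
width: 0.0398
```

Still closing (40 mm), so I'll wait for it to finish.

Emit:
move_arm --deltas '[[[0, 0, 0, 0, 0, 0, 0.01], [0, 0, 0, 0, 0, 0, 0.01], [0, 0, 0, 0, 0, 0, 0.01], [0, 0, 0, 0, 0, 0, 0.01], [0, 0, 0, 0, 0, 0, 0.01], [0, 0, 0, 0, 0, 0, 0.01], [0, 0, 0, 0, 0, 0, 0.01], [0, 0, 0, 0, 0, 0, 0.01]]]' --force 45

```text
t: 7.1
eef_pos: [0.5448, 0.0387, 0.1486]
ee_rot: [-3.141, 0.0, -1.469]
force: [1.8, 0.8, -1.0]
width: 0.0137
```

Emit:
move_arm --deltas '[[[0, 0, 0, 0, 0, -0.004, 0.01], [0, 0, 0, 0, 0, -0.01, 0.01], [0, 0, 0, 0, 0, -0.02, 0.01], [0, 0, 0, 0, 0, -0.03, 0.01], [0, 0, 0, 0, 0, -0.042, 0.01], [0, 0, 0, 0, 0, -0.054, 0.01], [0, 0, 0, 0, 0, -0.066, 0.01], [0, 0, 0, 0, 0, -0.078, 0.01], [0, 0, 0, 0, 0, -0.088, 0.01], [0, 0, 0, 0, 0, -0.096, 0.01], [0, 0, 0, 0, 0, -0.1, 0.01], [0, 0, 0, 0, 0, -0.1, 0.01]]]'

```text
t: 8.1
eef_pos: [0.5449, 0.0387, 0.2497]
ee_rot: [-3.14, 0.0, -1.469]
force: [-0.5, 0.1, -4.7]
width: 0.0133
```

Emit:
move_arm --deltas '[[[0, 0, 0, 0, 0, 0, 0.01], [0, 0, 0, 0, 0, 0, 0.01], [0, 0, 0, 0, 0, 0, 0.01], [0, 0, 0, 0, 0, 0, 0.01], [0, 0, 0, 0, 0, 0, 0.01], [0, 0, 0, 0, 0, 0, 0.01]]]'

```text
t: 8.6
eef_pos: [0.5445, 0.0386, 0.2483]
ee_rot: [3.141, -0.0, -1.469]
force: [-0.4, 0.4, -4.1]
width: 0.0137
```

Run:
```python
from h import *
grab('side','s5'); s=monitor.get_state(); print(s['eef_pos'],s['ee_rot'],s['force'],s['moment'],s['width'])
b=cv2.imread('pics/s5.png')[110:270,195:355]
cv2.imwrite('pics/c6.png',cv2.resize(b,(600,600),interpolation=3))
```

```text
[0.54448184 0.03855647 0.24837364] [ 3.14122180e+00 -1.03685760e-04 -1.46929471e+00] [ 0.08620984 -0.02304873 -5.36044061] [ 0.11546656 -0.02060605 -0.03955518] 0.013682340852044072
```

View pics/c6.png

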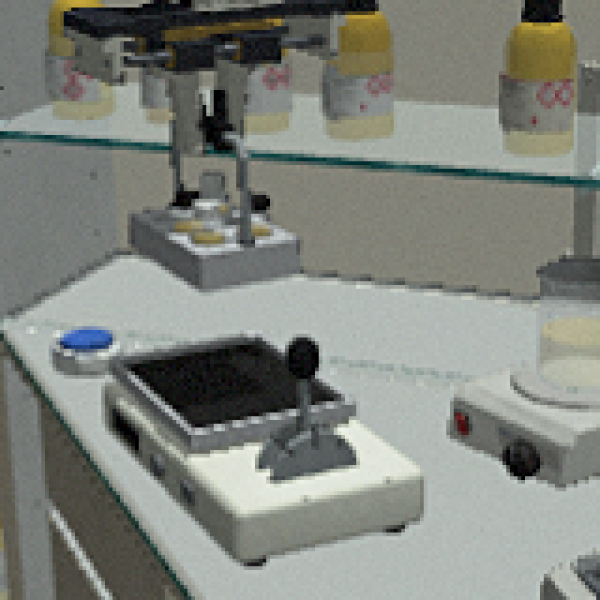

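Run:
```python
from h import *
s=monitor.get_state(); print(s['eef_pos'],np.abs(s['qd']).max())
y=.10; Rz=R.from_euler('z',y).as_matrix(); g=np.array([.5445,.041,.267])
L=np.array([[-.04,.067,-.074],[-.04,-.067,-.074],[.04,-.067,-.074],[-.04,-.067,-.102],[.04,-.067,-.102],[-.04,.067,-.102]])
for tx in(-.09,0,.09): print(tx,((proj('s5',(L@R.from_euler('x',tx).as_matrix().T)@Rz.T+g)-[195,110])*3.75).round(0).tolist())
```

```text
[0.54448184 0.03855647 0.24837364] 0.003283889294091364
-0.09 [[133.0, 220.0], [204.0, 248.0], [305.0, 231.0], [207.0, 287.0], [307.0, 269.0], [136.0, 255.0]]
0 [[129.0, 211.0], [201.0, 254.0], [301.0, 237.0], [203.0, 292.0], [301.0, 274.0], [131.0, 246.0]]
0.09 [[125.0, 201.0], [197.0, 260.0], [296.0, 243.0], [197.0, 296.0], [296.0, 278.0], [126.0, 235.0]]
```

```bash
python3 -c "
from h import *
print(arm.job_done())"
```

```text
the job is handed in; nothing more can be done
None
```

I set the speed lever upright and let go of it. Then I took the rack by its handle, lifted it straight up, and handed the job in at about 8.7 s while still holding it.

- **Lever:** I pinched the knob at the upright position to straighten it, then opened the fingers and backed off. The knob's pixel positions fit about 0 rad in the side view and about −0.02 rad in the wrist view. It still looked upright after the lift.
- **Rack:** It is gripped at 45 N with the fingers 13.7 mm apart. From the hand's position, the underside is about 101 mm above the mat and the rack is within about 1 cm of the platform's centre. The arm was still, with joint speeds below 0.004 rad/s.
- **Tilt:** The side image suggests about 0.03 rad, against the 0.09 limit. This is a coarse reading from a few pixels.
- **Vials:** The caps I could see were seated in the last side view. I did not measure all four.
- **Bystanders:** The arm did not pass close to any of them, but I did not re-measure their positions.

No check failed or disagreed.

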